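Find the rocking foot of the lap bed plate and press its shim flat

ROBOT

A 6-joint arm with a two-finger parallel gripper is mounted at the origin on a cart in front of the work surface, level with it; the furniture and walls round the work are solid. World frame = base frame: x ahead of the robot, y to its left, z up, the work surface at z = 0. Lengths are in m, angles in rad, forces in N, time in s.
With the tool pointing down it reaches from about 0.375 to 0.9 m from the base axis. Payload 3.1 kg.
Tool frame: the origin (TCP) lies at the very end of the fingers, on their centre line; the grasp point (between the pads) lies 19 mm behind it; x points along the fingers, z is the direction in which the jaws open and shut, and the axes are right-handed (so a half turn about x gives the same grasp; the last joint's range is limited). The gripper opens to 87 mm and grips with 3 to 60 N. Pads are 19 mm wide; open, the fingers measure 117 mm over their backs; the gripper's body (75 mm by 190 mm) begins 51 mm behind the grasp point.
Start: joints at [-1.5, 0.527, 1.433, -0, 1.181, -0.178], TCP at [0.155, -0.606, 0.223] pointing down, gripper open.
Joint ranges: [-3.08, 3.08], [-0.75, 2.2], [0.22, 2.44], [-1.43, 4.57], [0, 2.65], [-2.85, 2.85]. Speed limits (rad/s): [2.79, 2.79, 3.14, 3.14, 3.14, 3.14].

INTERFACE

Orientations are given as a rotation vector (axis times angle).
In Python, from cell import state, get_image, close_job gives the robot as it stands.
- The arm moves only by the tool play_rows, never from a script. Its argument "moves" is a list of rows, each a list of 7 numbers: the shift along the tool's x, y, z in cm, then the turn, a rotation vector about the tool's x, y, z in rad, then the opening, from 0 (shut) to 1 (fully open). A call has 1 to 8 rows; each row shifts and turns the commanded pose from where the row before left it, along the tool's axes as they then stand; what a row does not reach is not made up. A row lasts 1/8 s, in which the tool goes at most 62.5 mm and 10.7 degrees, less where a joint would pass 70% of its speed; a pose out of reach is approached as far as the arm can. A call with a gripper value outside its range is refused whole. The fingers move at their own pace and stop on an object; "force" is the grip in N (left out, the last holds). Time passes only in rows, so rows that do not move let the fingers close. It gives the time, the measured TCP pose, the force and the opening at its end, in the units of the state.
- state(): the state, without advancing time (a new reading comes with each control period).
- get_image(name): name is "side" or "top" or "wrist"; returns a dict with "frame" (400x640x3 uint8, red, green, blue), "intrinsics" (3x3 intrinsics, pixels), "k1" (the pictures are not rectified: a ray, as slopes to the right and down, at radius r is drawn at 1 + k1 r^2 times it, then the intrinsics apply), "eye" and "attitude" of the camera in the world. Camera axes: x right, y down, z forward; pixel columns grow to the right and rows downward; lengths in m; the calibration is good to about 2 mm. A picture is of the moment at which its call begins. There is no depth.
- close_job(): hands the job in, once; it reports no verdict.
The state is a dict: "t": time; "joint_pos": joint angles; "qd": joint speeds; "joint_torque": joint torques, N m; "position": TCP position; "ee_rot": TCP orientation; "wrist_force": force on the tool from outside, world axes, zero at the start; "torque": the same for the moment, N m; "width": opening from 0.0 (shut) to 1.0 (fully open).
Only numpy, scipy, OpenCV 4.12 (cv2) and the standard library are available. Lean on these libraries where they do the work, as an engineer would, in place of code of your own. Each camera call takes 0.05 s, during which the arm holds its last target.

TASK

The small steel bed plate rocks on one of its four feet. Press down firmly with the fingertips on each foot in turn, starting at the front left one (nearest you, on your left) and going clockwise as seen from above: back left, back right, front right. One foot gives way under the finger; then press the brass shim tongue of that foot down flat and leave the other three shim tongues standing. Lift and grasp nothing, do not push the plate off its place, and leave the loose things around the plate where they are.

Things in the scene. Friction and masses are not known exactly. Their poses are not given: they have to be found in the camera images.
- bed_plate: dark steel bed plate, loose, about 1 kg, 166 x 76 x 12 mm, lying level on four shim packs, underside 13 mm above the bench; on its top a flat disc (64 mm across, 8 mm high) with a small hub. Origin: centre of the underside. x to the plate's back, y to its left, z up; turned up to 0.22 rad from the robot's axes. Its feet stick out sideways at the corners.
- foot_fl: front left foot of the plate, a steel ear 36 (x) x 54 (y) x 12 mm, rigid with it. Origin: where to press, on its top, 25 mm above the bench at rest; axes as the plate's. Three feet are firm; one (varies, cannot be seen) starts to sink at about 4 N, is 3 to 4 mm lower at 6 N, and springs back. A press of 6 to 10 N tells.
- foot_bl: back left foot of the plate, a steel ear 36 (x) x 54 (y) x 12 mm, rigid with it. Origin: where to press, on its top, 25 mm above the bench at rest; axes as the plate's. Three feet are firm; one (varies, cannot be seen) starts to sink at about 4 N, is 3 to 4 mm lower at 6 N, and springs back. A press of 6 to 10 N tells.
- foot_br: back right foot of the plate, a steel ear 36 (x) x 54 (y) x 12 mm, rigid with it. Origin: where to press, on its top, 25 mm above the bench at rest; axes as the plate's. Three feet are firm; one (varies, cannot be seen) starts to sink at about 4 N, is 3 to 4 mm lower at 6 N, and springs back. A press of 6 to 10 N tells.
- foot_fr: front right foot of the plate, a steel ear 36 (x) x 54 (y) x 12 mm, rigid with it. Origin: where to press, on its top, 25 mm above the bench at rest; axes as the plate's. Three feet are firm; one (varies, cannot be seen) starts to sink at about 4 N, is 3 to 4 mm lower at 6 N, and springs back. A press of 6 to 10 N tells.
- tongue_fl (a point): press point on the brass shim tongue of the front left foot, on its upper face while it stands, 17 mm above the bench (7 mm when flat); the point does not follow the tongue. The tongue is 26 mm wide, runs 47 mm out from the front edge of the foot along the plate's -x, and slopes up to 20 mm above the bench at its free end; this point is 51 mm in front of the foot's origin.
- tongue_bl (a point): press point on the brass shim tongue of the back left foot, on its upper face while it stands, 17 mm above the bench (7 mm when flat); the point does not follow the tongue. The tongue is 26 mm wide, runs 47 mm out from the front edge of the foot along the plate's -x, and slopes up to 20 mm above the bench at its free end; this point is 51 mm in front of the foot's origin.
- tongue_br (a point): press point on the brass shim tongue of the back right foot, on its upper face while it stands, 17 mm above the bench (7 mm when flat); the point does not follow the tongue. The tongue is 26 mm wide, runs 47 mm out from the front edge of the foot along the plate's -x, and slopes up to 20 mm above the bench at its free end; this point is 51 mm in front of the foot's origin.
- tongue_fr (a point): press point on the brass shim tongue of the front right foot, on its upper face while it stands, 17 mm above the bench (7 mm when flat); the point does not follow the tongue. The tongue is 26 mm wide, runs 47 mm out from the front edge of the foot along the plate's -x, and slopes up to 20 mm above the bench at its free end; this point is 51 mm in front of the foot's origin.
- shim_a (a joint): angle of one of the four tongues (of which foot varies and is not told): 0 standing, 0.30 rad fully flat. Stiff by friction: takes 5 to 7 N at the press point and stays where it is left, for good. The tongue of the foot that gives packs that foot firm; that of a firm foot jacks the plate up 3 mm there and spoils the job.
- shim_b (a joint): angle of one of the four tongues (of which foot varies and is not told): 0 standing, 0.30 rad fully flat. Stiff by friction: takes 5 to 7 N at the press point and stays where it is left, for good. The tongue of the foot that gives packs that foot firm; that of a firm foot jacks the plate up 3 mm there and spoils the job.
- shim_c (a joint): angle of one of the four tongues (of which foot varies and is not told): 0 standing, 0.30 rad fully flat. Stiff by friction: takes 5 to 7 N at the press point and stays where it is left, for good. The tongue of the foot that gives packs that foot firm; that of a firm foot jacks the plate up 3 mm there and spoils the job.
- shim_d (a joint): angle of one of the four tongues (of which foot varies and is not told): 0 standing, 0.30 rad fully flat. Stiff by friction: takes 5 to 7 N at the press point and stays where it is left, for good. The tongue of the foot that gives packs that foot firm; that of a firm foot jacks the plate up 3 mm there and spoils the job.
- oil_bottle: dropper bottle 49 mm across, 136 mm tall, loose bystander beside the plate; origin at the centre of its underside
- hex_nut: steel nut 19 x 22 x 8 mm, loose bystander in front of the plate; origin at the centre of its underside
- hex_key: hex key 26 x 66 x 4 mm, loose bystander; origin at the centre of its underside

How it is judged:
On the way, in this order (a step that is already met when the one before it is completed fails the run):
1. the front left foot is pressed down (contact force between the fingers and foot_fl above 4 N), for 0.1 s.
2. the back left foot is pressed down (contact force between the fingers and foot_bl above 4 N), for 0.1 s.
3. the back right foot is pressed down (contact force between the fingers and foot_br above 4 N), for 0.1 s.
4. the front right foot is pressed down (contact force between the fingers and foot_fr above 4 N), for 0.1 s.
5. one shim tongue has been pressed flat and the other three stand (((value of joint shim_a above 0.26 rad and value of joint each of shim_b, shim_c, shim_d below 0.06 rad) or (value of joint shim_b above 0.26 rad and value of joint each of shim_a, shim_c, shim_d below 0.06 rad) or (value of joint shim_c above 0.26 rad and value of joint each of shim_a, shim_b, shim_d below 0.06 rad) or (value of joint shim_d above 0.26 rad and value of joint each of shim_a, shim_b, shim_c below 0.06 rad))), for 0.2 s.
At the end, for the whole second after the job is handed in: exactly one shim tongue is flat (over 0.26 rad) and the other three stand (under 0.06 rad); all four foot tops are level at 25 mm above the bench within 1.5 mm, which holds only if the shim is that of the foot that gave; the plate is at rest (((value of joint shim_a above 0.26 rad and value of joint each of shim_b, shim_c, shim_d below 0.06 rad) or (value of joint shim_b above 0.26 rad and value of joint each of shim_a, shim_c, shim_d below 0.06 rad) or (value of joint shim_c above 0.26 rad and value of joint each of shim_a, shim_b, shim_d below 0.06 rad) or (value of joint shim_d above 0.26 rad and value of joint each of shim_a, shim_b, shim_c below 0.06 rad)) and height (world z) of foot_fl between 0.0235 and 0.0265 m and height (world z) of foot_bl between 0.0235 and 0.0265 m and height (world z) of foot_br between 0.0235 and 0.0265 m and height (world z) of foot_fr between 0.0235 and 0.0265 m and linear speed of bed_plate below 0.01 m/s); the robot touches nothing.
It fails at once if more than one shim tongue was pressed down (value of joint each of shim_a, shim_b above 0.12 rad or value of joint each of shim_a, shim_c above 0.12 rad or value of joint each of shim_a, shim_d above 0.12 rad or value of joint each of shim_b, shim_c above 0.12 rad or value of joint each of shim_b, shim_d above 0.12 rad or value of joint each of shim_c, shim_d above 0.12 rad).
It fails at once if the plate was lifted (height (world z) of bed_plate above 0.023 m).
It fails at once if the plate was pushed more than 15 mm off its place (distance of bed_plate from where it was at the start of the episode above 0.015 m).
It fails at once if a loose bystander was moved more than 20 mm (distance of any of oil_bottle, hex_nut, hex_key from where it was at the start of the episode above 0.02 m).
It also fails if it takes over 54 s, if anything falls off the work surface, if the arm or the gripper's body presses on something with over 40 N, if the wrist force passes 120 N, or if a joint passes its speed limit or range.

## Working session

There is one attempt and no reset: what is moved stays moved. The work goes in short steps, Python scripts to look and compute and a tool call to move; the robot and the scene stay as the last step left them, time stands still between calls to the robot, and variables do not carry over. Pictures are saved under pics/ and viewed, and the job is handed in when it is done.

Besides the shell and the picture viewer there is one more tool, called after "Emit:" by a JSON object that holds its "op" and its "data". play_rows: Moves the arm, as the interface text tells. Its arguments: {"type":"object","properties":{"moves":{"type":"array"},"force":{"type":"number"}},"required":["moves"]}

```bash
ls; mkdir -p pics
python3 - <<'E'
from cell import state,get_image
import cv2,numpy as np
s=state();print(s)
for n in ("top","side","wrist"):
    d=get_image(n);cv2.imwrite(f"pics/{n}0.png",d["frame"][:,:,::-1]);print(n,d["intrinsics"],d["k1"],d["eye"],d["attitude"])
E
```

```text
pics
{'t': 0.0, 'joint_pos': array([-1.49949410e+00,  5.28460220e-01,  1.43389718e+00, -4.33720013e-06,
        1.18138501e+00, -1.78493519e-01]), 'qd': array([-3.78277202e-04, -9.79162133e-05,  1.49507668e-04,  6.36756891e-04,
       -4.09979887e-04,  6.51915522e-04]), 'joint_torque': array([ 5.63784870e-04, -4.40034306e+01, -1.76591760e+01,  6.32326794e-02,
        5.81008801e-02, -1.62421011e-04]), 'position': array([ 0.15448238, -0.60485647,  0.22157691]), 'ee_rot': array([ 1.02478466,  1.31854599, -1.0221211 ]), 'wrist_force': array([ 0.10138822, -0.23831899, -0.22465449]), 'torque': array([ 0.02993416, -0.0296215 , -0.02433749]), 'width': 0.998135381398711}
top [[382.19957653   0.         328.09218031]
 [  0.         382.19957653 197.85007561]
 [  0.           0.           1.        ]] -0.014534961263733203 [0.45393475 0.14621094 1.060976  ] [-2.19360189  2.19169044 -0.06075116]
side [[407.15454012   0.         318.00620719]
 [  0.         407.15454012 197.84455673]
 [  0.           0.           1.        ]] -0.09985897353869241 [0.33069441 0.80231222 0.52671231] [-0.39690907  2.64344785 -1.4023687 ]
wrist [[293.06168239   0.         320.73432459]
 [  0.         293.06168239 202.34967015]
 [  0.           0.           1.        ]] -0.014359300470296625 [ 0.22662563 -0.58829677  0.38481596] [ 2.30350084 -1.79028282 -0.24979406]
```

View pics/top0.png

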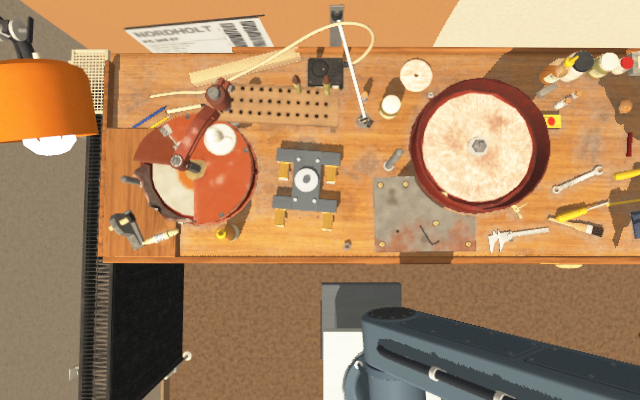

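View pics/side0.png

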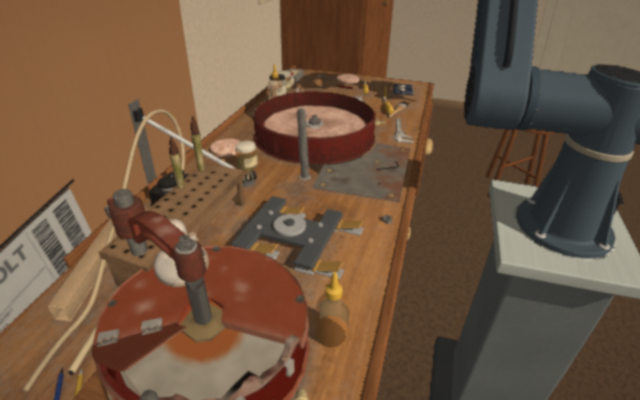

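```bash
cat > h.py <<'E'
import numpy as np,cv2
from scipy.spatial.transform import Rotation as R
def ray(d,uv):
    K=d["intrinsics"];k=d["k1"]
    uv=np.atleast_2d(uv).astype(float)
    p=(uv-[K[0,2],K[1,2]])/[K[0,0],K[1,1]]
    q=p.copy()
    for _ in range(30): q=p/(1+k*(q**2).sum(1,keepdims=True))
    v=np.c_[q,np.ones(len(q))]
    return v@R.from_rotvec(d["attitude"]).as_matrix().T
def onz(d,uv,z):
    v=ray(d,uv);e=np.array(d["eye"]);return e+v*((z-e[2])/v[:,2:])
def proj(d,P):
    c=(np.atleast_2d(P)-d["eye"])@R.from_rotvec(d["attitude"]).as_matrix()
    q=c[:,:2]/c[:,2:];q=q*(1+d["k1"]*(q**2).sum(1,keepdims=True))
    K=d["intrinsics"];return q*[K[0,0],K[1,1]]+[K[0,2],K[1,2]]
E
python3 - <<'E'
import cv2
a=cv2.imread("pics/top0.png")[125:255,215:355];cv2.imwrite("pics/topz.png",cv2.resize(a,None,fx=4,fy=4,interpolation=cv2.INTER_CUBIC))
a=cv2.imread("pics/side0.png")[180:300,210:400];cv2.imwrite("pics/sidez.png",cv2.resize(a,None,fx=4,fy=4,interpolation=cv2.INTER_CUBIC))
E
```

```text
(no output)
```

View pics/topz.png

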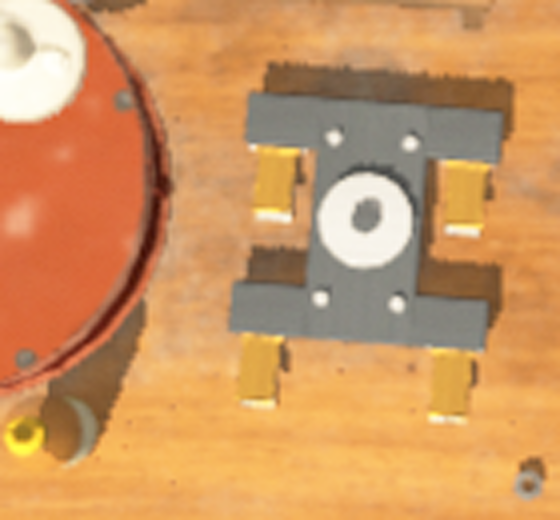

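View pics/sidez.png

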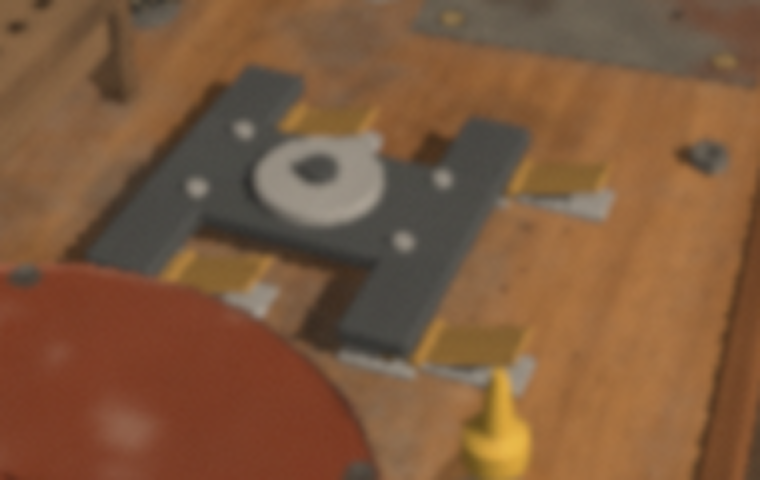

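Run:
```python
from h import *
from cell import get_image
d=get_image("top");f=d["frame"]
hsv=cv2.cvtColor(f,cv2.COLOR_RGB2HSV)
H,S,V=[hsv[...,i].astype(int) for i in range(3)]
roi=np.zeros(H.shape,bool);roi[140:235,268:345]=1
st=(roi&(S<75)&(V>50)&(V<130)).astype(np.uint8)
st=cv2.morphologyEx(st,cv2.MORPH_OPEN,np.ones((2,2)))
n,l,s,c=cv2.connectedComponentsWithStats(st);k=1+s[1:,4].argmax();print(s[k])
m=(l==k).astype(np.uint8)
cs,_=cv2.findContours(m,cv2.RETR_EXTERNAL,cv2.CHAIN_APPROX_NONE)
hull=cs[0][:,0]
w=onz(d,hull,0.025)[:,:2].astype(np.float32)
r=cv2.minAreaRect(w);print(r);b=cv2.boxPoints(r);print(b)
print("hand",onz(d,(np.array([[248,93],[503,112],[486,350],[230,330]])+.5)/4-.5+[215,125],0.025)[:,:2].round(4))
br=(roi&(H>15)&(H<28)&(S>150)&(V>130)).astype(np.uint8)
n,l,s,c=cv2.connectedComponentsWithStats(br)
for i in range(1,n):
    if s[i,4]>30: print("brass",s[i],onz(d,c[i],0.016)[0,:2].round(4))
vis=f[:,:,::-1].copy();vis[m>0]=(255,0,255);vis[br>0]=(0,255,0)
cv2.imwrite("pics/m.png",cv2.resize(vis[125:255,215:355],None,fx=4,fy=4,interpolation=0))
for n_,uv,z in (("nut",(347,243.5),.008),("bottle tip",(220.7,233.3),.136),("bottle base?",(234,232),0.02)):
    print(n_,onz(d,uv,z)[0])
```

```text
[300 166  22  19  88]
((0.5805642008781433, 0.188740536570549), (0.06830727308988571, 0.029288597404956818), 53.59123611450195)
[[0.5485068  0.1699456 ]
 [0.5720784  0.15256158]
 [0.6126216  0.20753548]
 [0.58905    0.2249195 ]]
hand [[0.6489 0.2879]
 [0.6359 0.1135]
 [0.4734 0.1251]
 [0.4868 0.2987]]
brass [277 162  13  16 147] [0.5912 0.2706]
brass [325 166  12  17 162] [0.5806 0.1394]
brass [ 268  209   77   26 1149] [0.4382 0.2124]
nut [0.38773723 0.09500113 0.008     ]
bottle tip [0.41989346 0.40612511 0.136     ]
bottle base? [0.41920396 0.40255    0.02      ]
```

View pics/m.png

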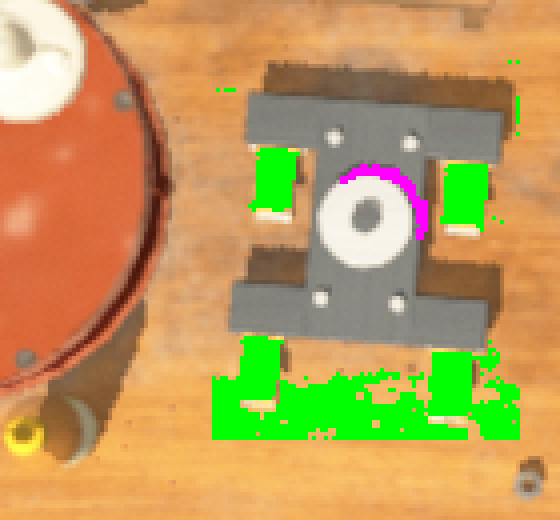

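Run:
```python
from h import *
from cell import get_image
d=get_image("top");f=d["frame"].astype(int)
roi=np.zeros(f.shape[:2],bool);roi[140:218,268:345]=1
r,g,b=f[...,0],f[...,1],f[...,2]
st=(roi&(b>=r-3)&(r>45)&(r<140)).astype(np.uint8)
n,l,s,c=cv2.connectedComponentsWithStats(st);k=1+s[1:,4].argmax();print(s[k])
m=(l==k).astype(np.uint8)
cs,_=cv2.findContours(m,cv2.RETR_EXTERNAL,cv2.CHAIN_APPROX_NONE)
w=onz(d,cs[0][:,0],0.025)[:,:2].astype(np.float32)
q=cv2.minAreaRect(w);print(q);print(cv2.boxPoints(q))
ctr=np.array(q[0]);
hsv=cv2.cvtColor(d["frame"],cv2.COLOR_RGB2HSV)
B=((r>90)&(b<0.28*r)).astype(np.uint8)*0
H,S,V=[hsv[...,i].astype(int) for i in range(3)]
roi[:235]|=False; roi[200:235,268:345]=1
print("sample brass/wood",hsv[215,280],hsv[225,300])
B=(roi&(H>=19)&(H<30)&(S>195)&(V>110)).astype(np.uint8)
n,l,s,c=cv2.connectedComponentsWithStats(B)
for i in range(1,n):
    if s[i,4]>30: print("brass",s[i],onz(d,c[i],0.016)[0,:2].round(4))
vis=d["frame"][:,:,::-1].copy();vis[m>0]=(255,0,255);vis[B>0]=(0,255,0)
cv2.imwrite("pics/m2.png",cv2.resize(vis[125:255,215:355],None,fx=4,fy=4,interpolation=0))
```

```text
[308 167   9   6  14]
((0.5919309258460999, 0.1893475502729416), (0.025797124952077866, 0.005800251383334398), 57.92787170410156)
[[0.58262444 0.1799575 ]
 [0.58753943 0.17687763]
 [0.6012374  0.1987376 ]
 [0.5963224  0.20181747]]
sample brass/wood [ 19 172 223] [ 17 161 244]
```

View pics/m2.png

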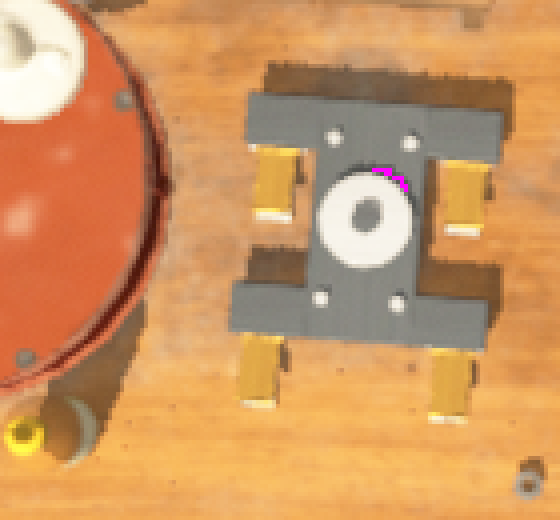

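Run:
```python
from h import *
d={}
from cell import get_image
d=get_image("top");f=d["frame"].astype(int)
print(f[153,285],f[153,330],f[202,280],f[190,307], "shadow",f[143,300],f[190,290],"brass",f[170,284],f[217,327],f[217,280],"wood",f[175,274],f[222,300])
r,g,b=f[...,0],f[...,1],f[...,2]
roi=np.zeros(f.shape[:2],bool);roi[140:235,268:345]=1
st=(roi&(r-b<30)&(r>55)&(r<150)).astype(np.uint8)
n,l,s,c=cv2.connectedComponentsWithStats(st);k=1+s[1:,4].argmax();print(s[k])
m=(l==k).astype(np.uint8)
cs,_=cv2.findContours(m,cv2.RETR_EXTERNAL,cv2.CHAIN_APPROX_NONE)
w=onz(d,cs[0][:,0],0.025)[:,:2].astype(np.float32)
q=cv2.minAreaRect(w);print(q);print(cv2.boxPoints(q))
B=(roi&(b<80)&(r>150)).astype(np.uint8)
n,l,s,c=cv2.connectedComponentsWithStats(B)
for i in range(1,n):
    if s[i,4]>30: print("brass",s[i],onz(d,c[i],0.016)[0,:2].round(4))
vis=d["frame"][:,:,::-1].copy();vis[m>0]=(255,0,255);vis[B>0]=(0,255,0)
cv2.imwrite("pics/m3.png",cv2.resize(vis[125:255,215:355],None,fx=4,fy=4,interpolation=0))
```

```text
[128 127 120] [131 130 121] [131 131 124] [247 243 235] shadow [115  91  70] [115  85  59] brass [222 166  71] [225 170  73] [223 165  72] wood [214 155 101] [244 179  93]
[ 273  148   68   64 2010]
((0.5623959302902222, 0.20631268620491028), (0.17307376861572266, 0.16411830484867096), 85.54344940185547)
[[0.4738607  0.1264137 ]
 [0.6374828  0.11366119]
 [0.6509311  0.28621167]
 [0.48730904 0.29896417]]
brass [268 140  21   5  47] [0.6696 0.2913]
brass [320 143  25  19  60] [0.6533 0.1243]
brass [278 163  12  15 124] [0.5894 0.2697]
brass [322 167  23  41 339] [0.5551 0.1299]
brass [274 210  12  16 139] [0.4592 0.2797]
brass [323 214  12  15 139] [0.4501 0.1474]
```

View pics/m3.png

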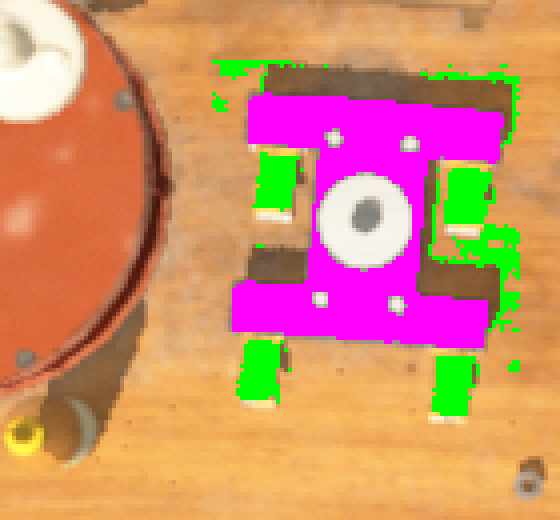

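Run:
```python
from h import *
from cell import get_image,state
T=get_image("top");S=get_image("side")
cv2.imwrite("pics/tl.png",cv2.resize(T["frame"][40:200,90:290,::-1],None,fx=4,fy=3.7,interpolation=cv2.INTER_CUBIC))
cv2.imwrite("pics/sl.png",cv2.resize(S["frame"][90:290,90:330,::-1],None,fx=3.3,fy=3,interpolation=cv2.INTER_CUBIC))
def tri(a,b):
    v=ray(T,a)[0];w=ray(S,b)[0];e=np.array(T["eye"]);g=np.array(S["eye"])
    A=np.c_[v,-w];x=np.linalg.lstsq(A,g-e,rcond=None)[0];p=e+v*x[0];q=g+w*x[1];return ((p+q)/2).round(3),np.linalg.norm(p-q).round(3)
print("disc hub",tri((306.5,179),(289.5,222)))
print("post top",tri((401,152),(303,112)))
s=state();print(R.from_rotvec(s["ee_rot"]).as_matrix().round(3))
c=np.array([.5624,.2063]);yaw=-.0778;M=np.array([[np.cos(yaw),-np.sin(yaw)],[np.sin(yaw),np.cos(yaw)]])
pts={}
for n,p in dict(fl=(-.065,.064),bl=(.065,.064),br=(.065,-.064),fr=(-.065,-.064)).items():
    P=c+M@p;t=c+M@(np.array(p)+[-.051,.002*np.sign(p[1])]);pts[n]=(P,t);print(n,P.round(4),t.round(4))
# side check
vis=S["frame"][:,:,::-1].copy();vt=T["frame"][:,:,::-1].copy()
vis=cv2.resize(vis[180:300,210:400],None,fx=4,fy=4,interpolation=2);vt=cv2.resize(vt[125:255,215:355],None,fx=4,fy=4,interpolation=2)
for P,t in pts.values():
    for q,z in((P,.025),(t,.017)):
        X=[q[0],q[1],z]
        cv2.circle(vis,tuple(((proj(S,X)[0]-[210,180]+.5)*4).astype(int)),3,(0,0,255),-1)
        cv2.circle(vt,tuple(((proj(T,X)[0]-[215,125]+.5)*4).astype(int)),3,(0,0,255),-1)
cv2.imwrite("pics/chk.png",np.hstack([cv2.resize(vis,(440,278)),cv2.resize(vt,(300,278))]))
```

```text
disc hub (array([0.562, 0.205, 0.034]), np.float64(0.002))
post top (array([ 0.61 , -0.025,  0.169]), np.float64(0.004))
[[-0.     0.969  0.247]
 [ 0.     0.247 -0.969]
 [-1.     0.    -0.   ]]
fl [0.5026 0.2752] [0.4519 0.2811]
bl [0.6322 0.2651] [0.5815 0.271 ]
br [0.6222 0.1374] [0.5712 0.1394]
fr [0.4926 0.1475] [0.4416 0.1495]
```

View pics/chk.png

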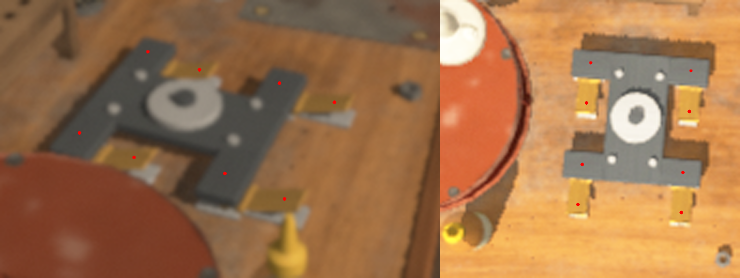

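View pics/tl.png

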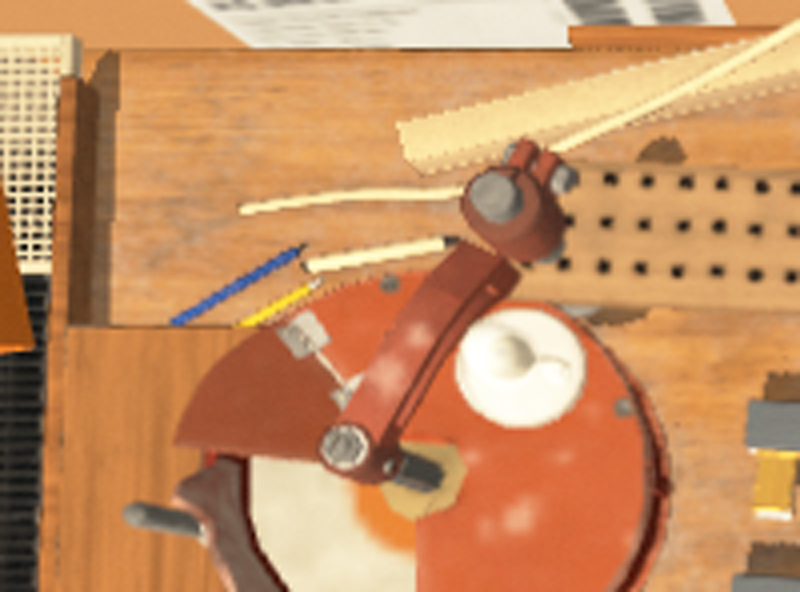

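View pics/sl.png

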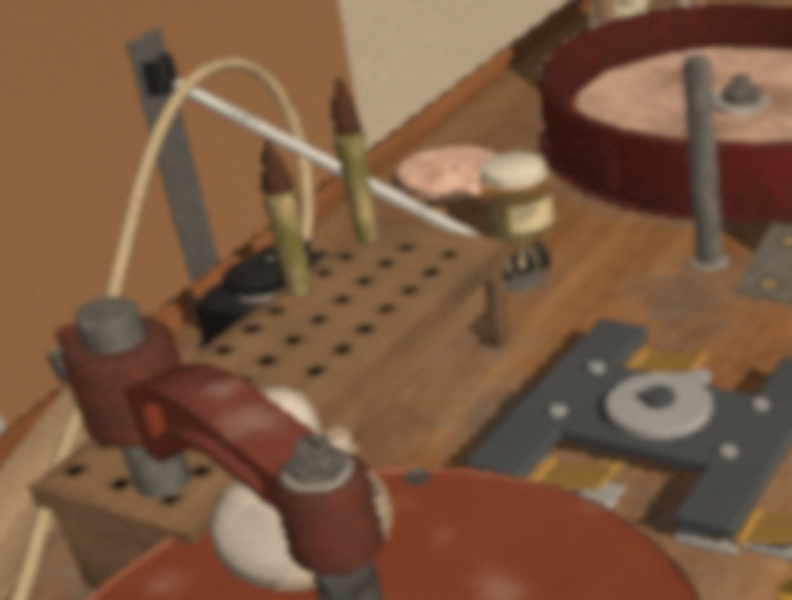

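Run:
```python
from h import *
from cell import get_image,state
T=get_image("top");S=get_image("side")
def tri(a,b):
    v=ray(T,a)[0];w=ray(S,b)[0];e=np.array(T["eye"]);g=np.array(S["eye"])
    A=np.c_[v,-w];x=np.linalg.lstsq(A,g-e,rcond=None)[0];p=e+v*x[0];q=g+w*x[1];return ((p+q)/2).round(3),np.linalg.norm(p-q).round(3)
print("bolt",tri((246,150),(216.7,249)))
print("block corner",tri((337,126),(243,171)))
print("whiteball",tri((218,135),(178,170+0)),tri((218,135),(180,255)))
print("bottle tip",tri((220.7,233.3),(334,275)))
print("punch",tri((322,72),(193,117)),tri((297,78),(171,137)))
for z in (.05,.08,.1):print("drum edge",onz(T,(257.5,181),z)[0],"pan",onz(T,(411,145),z)[0])
```

```text
bolt (array([0.633, 0.361, 0.074]), np.float64(0.001))
block corner (array([0.696, 0.124, 0.081]), np.float64(0.0))
whiteball (array([0.644, 0.391, 0.24 ]), np.float64(0.016)) (array([0.662, 0.423, 0.107]), np.float64(0.008))
bottle tip (array([0.419, 0.409, 0.125]), np.float64(0.0))
punch (array([0.783, 0.158, 0.21 ]), np.float64(0.012)) (array([0.784, 0.221, 0.193]), np.float64(0.007))
drum edge [0.55537637 0.33456674 0.05      ] pan [ 0.65232542 -0.07450459  0.05      ]
drum edge [0.55236616 0.32897741 0.08      ] pan [ 0.64643832 -0.06795501  0.08      ]
drum edge [0.55035936 0.3252512  0.1       ] pan [ 0.64251358 -0.06358862  0.1       ]
```

Emit:
{"op": "play_rows", "data": {"moves": [[-1.0, 0, 0, -0.155, 0, 0, 0], [-1.0, 0, 0, -0.155, 0, 0, 0], [-1.0, 0, 0, -0.155, 0, 0, 0], [-1.0, 0, 0, -0.155, 0, 0, 0], [-1.0, 0, 0, -0.155, 0, 0, 0], [-1.0, 0, 0, -0.155, 0, 0, 0], [-1.0, 0, 0, -0.155, 0, 0, 0], [-1.0, 0, 0, -0.155, 0, 0, 0]]}}

```text
t: 1.5
position: [0.1545, -0.6055, 0.3029]
ee_rot: [0.06, 1.57, -0.06]
wrist_force: [-0.8, 0.1, 0.2]
width: 0.175
```

Emit:
{"op": "play_rows", "data": {"moves": [[0, 4.1, 3.4, 0, 0, 0, 0], [0, 4.1, 3.4, 0, 0, 0, 0], [0, 4.1, 3.4, 0, 0, 0, 0], [0, 4.1, 3.4, 0, 0, 0, 0], [0, 4.1, 3.4, 0, 0, 0, 0], [0, 4.1, 3.4, 0, 0, 0, 0], [0, 4.1, 3.4, 0, 0, 0, 0], [0, 4.1, 3.4, 0, 0, 0, 0]]}}

```text
t: 2.5
position: [0.4533, -0.2994, 0.3028]
ee_rot: [0.063, 1.569, -0.064]
wrist_force: [0.4, -0.6, -0.1]
width: 0.008
```

Emit:
{"op": "play_rows", "data": {"moves": [[0, 5.8, 0.05, 0, 0, 0, 0], [0, 5.8, 0.05, 0, 0, 0, 0], [0, 5.8, 0.05, 0, 0, 0, 0], [0, 5.8, 0.05, 0, 0, 0, 0], [0, 5.8, 0.05, 0, 0, 0, 0], [0, 5.8, 0.05, 0, 0, 0, 0], [0, 5.8, 0.05, 0, 0, 0, 0], [0, 5.8, 0.05, 0, 0, 0, 0]]}}

```text
t: 3.5
position: [0.4938, 0.1634, 0.3029]
ee_rot: [0.063, 1.569, -0.064]
wrist_force: [0.3, -0.5, -1.1]
width: 0.006
```

Emit:
{"op": "play_rows", "data": {"moves": [[0, 5.7, 0.05, 0, 0, 0, 0], [0, 5.6, 0, 0, 0, 0, 0], [4, 0, 0, 0, 0, 0, 0], [5, 0, 0, 0, 0, 0, 0], [5, 0, 0, 0, 0, 0, 0], [5, 0, 0, 0, 0, 0, 0], [3, 0, 0, 0, 0, 0, 0], [0, 0, 0, 0, 0, 0, 0]]}}

```text
t: 4.5
position: [0.5016, 0.2735, 0.0803]
ee_rot: [0.062, 1.575, -0.065]
wrist_force: [1.0, -0.5, 0.4]
width: 0.002
```

```bash
cat > st.py <<'E'
from h import *
from cell import state
s=state();M=R.from_rotvec(s["ee_rot"]).as_matrix()
print(s["t"],s["position"].round(4),s["wrist_force"].round(2),s["width"].round(3));print(M.round(3).tolist())
import sys
c=np.array([.5624,.2063]);yaw=-.0778;A=np.array([[np.cos(yaw),-np.sin(yaw)],[np.sin(yaw),np.cos(yaw)]])
for n,p in dict(fl=(-.065,.064),bl=(.063,.064),br=(.063,-.064),fr=(-.065,-.064)).items():
    for q,z in ((c+A@p,.025),(c+A@(np.array([-.116 if p[0]<0 else .014,p[1]*66/64])),.017)):
        print(n,(M.T@(np.r_[q,z]-s["position"])*100).round(2))
E
python3 st.py
python3 - <<'E'
from cell import get_image
import cv2
for n in ("top","side"):
    cv2.imwrite(f"pics/{n}1.png",get_image(n)["frame"][:,:,::-1])
E
```

```text
Traceback (most recent call last):
  File "st.py", line 4, in <module>
    print(s["t"],s["position"].round(4),s["wrist_force"].round(2),s["width"].round(3));print(M.round(3).tolist())
                                                                  ^^^^^^^^^^^^^^^^
AttributeError: 'float' object has no attribute 'round'
```

View pics/side1.png

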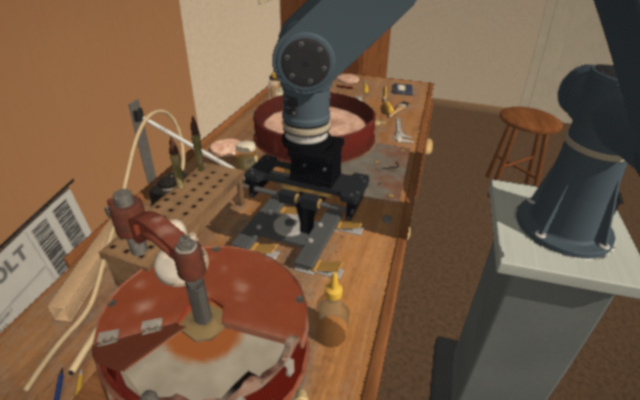

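View pics/top1.png

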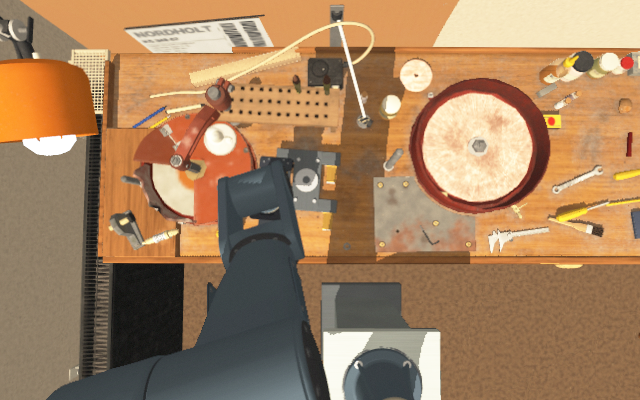

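```bash
sed -i 's/s\["width"\].round(3)/s["width"]/' st.py; python3 st.py
```

```text
4.6 [0.5041 0.2744 0.0833] [-0.24  0.23 -0.06] 0.007557608439415186
[[0.001, 0.081, 0.997], [0.0, 0.997, -0.081], [-1.0, 0.001, 0.001]]
fl [ 5.83  0.06 -0.17]
fl [ 6.62  0.25 -5.27]
bl [ 5.84  0.11 12.63]
bl [6.64 0.29 7.73]
br [  5.84 -12.69  12.68]
br [  6.63 -12.91   7.78]
fr [  5.82 -12.74  -0.12]
fr [  6.62 -12.95  -5.22]
```

Emit:
{"op": "play_rows", "data": {"moves": [[2.5, 0.1, 0, 0, 0, 0, 0], [2.0, 0, 0, 0, 0, 0, 0], [0.5, 0, 0, 0, 0, 0, 0], [0.1, 0, 0, 0, 0, 0, 0], [0.1, 0, 0, 0, 0, 0, 0], [0, 0, 0, 0, 0, 0, 0]]}}

```text
t: 5.35
position: [0.5039, 0.2753, 0.0313]
ee_rot: [0.064, 1.569, -0.063]
wrist_force: [-0.3, 0.3, 0.3]
width: 0.005
```

Emit:
{"op": "play_rows", "data": {"moves": [[0.3, 0, 0, 0, 0, 0, 0], [0.2, 0, 0, 0, 0, 0, 0], [0.1, 0, 0, 0, 0, 0, 0], [0, 0, 0, 0, 0, 0, 0]]}}

```text
t: 5.85
position: [0.5034, 0.2751, 0.0247]
ee_rot: [0.064, 1.57, -0.064]
wrist_force: [-1.1, 1.1, 3.5]
width: 0.007
```

Emit:
{"op": "play_rows", "data": {"moves": [[0.05, 0, 0, 0, 0, 0, 0], [0, 0, 0, 0, 0, 0, 0]]}}

```text
t: 6.1
position: [0.5033, 0.2752, 0.0242]
ee_rot: [0.064, 1.57, -0.064]
wrist_force: [-1.8, 0.3, 4.3]
width: 0.005
```

Emit:
{"op": "play_rows", "data": {"moves": [[0.1, 0, 0, 0, 0, 0, 0], [0, 0, 0, 0, 0, 0, 0]]}}

```text
t: 6.35
position: [0.5033, 0.2753, 0.0231]
ee_rot: [0.064, 1.57, -0.064]
wrist_force: [-2.5, 1.3, 5.0]
width: 0.003
```

Emit:
{"op": "play_rows", "data": {"moves": [[0.05, 0, 0, 0, 0, 0, 0], [0, 0, 0, 0, 0, 0, 0]]}}

```text
t: 6.6
position: [0.5032, 0.2753, 0.0226]
ee_rot: [0.064, 1.57, -0.064]
wrist_force: [-1.6, 1.6, 5.0]
width: 0.004
```

Emit:
{"op": "play_rows", "data": {"moves": [[0.1, 0, 0, 0, 0, 0, 0], [0.1, 0, 0, 0, 0, 0, 0], [0, 0, 0, 0, 0, 0, 0]]}}

```text
t: 6.98
position: [0.5033, 0.2753, 0.0219]
ee_rot: [0.064, 1.57, -0.063]
wrist_force: [-3.7, 0.8, 13.6]
width: 0.009
```

```bash
python3 st.py|head -2
python3 - <<'E'
from cell import get_image
import cv2
cv2.imwrite("pics/side2.png",cv2.resize(get_image("side")["frame"][180:300,210:400,::-1],None,fx=4,fy=4,interpolation=2))
E
python3 st.py|head -1
```

```text
6.975 [0.5033 0.2753 0.0219] [-3.74  0.77 13.57] 0.008623618476194108
[[0.0, 0.081, 0.997], [0.0, 0.997, -0.081], [-1.0, 0.0, 0.0]]
7.025 [0.5032 0.2754 0.0219] [-3.48  1.86 13.83] 0.00944623279777161
```

View pics/side2.png

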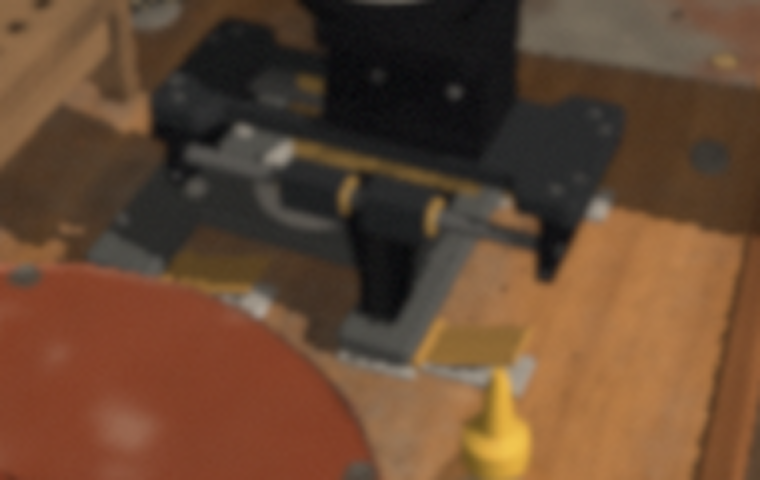

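Emit:
{"op": "play_rows", "data": {"moves": [[-1, 0, 0, 0, 0, 0, 0], [-2, 0, 0, 0, 0, 0, 0], [0, 0, 4.3, 0, 0, 0, 0], [0, 0, 4.3, 0, 0, 0, 0], [0, 0, 4.2, 0, 0, 0, 0], [0, 0, 0, 0, 0, 0, 0], [1.5, 0, 0, 0, 0, 0, 0], [0, 0, 0, 0, 0, 0, 0]]}}

```text
t: 8.02
position: [0.6276, 0.2643, 0.033]
ee_rot: [0.062, 1.576, -0.065]
wrist_force: [0.0, 0.1, -0.3]
width: 0.007
```

```bash
python3 st.py
```

```text
8.025 [0.6276 0.2643 0.033 ] [ 0.05  0.15 -0.25] 0.0068305649458992555
[[-0.006, 0.08, 0.997], [-0.002, 0.997, -0.08], [-1.0, -0.002, -0.006]]
fl [  0.88   0.08 -12.54]
fl [  1.71   0.27 -17.63]
bl [0.8  0.11 0.26]
bl [ 1.63  0.3  -4.64]
br [  0.83 -12.69   0.29]
br [  1.66 -12.9   -4.6 ]
fr [  0.91 -12.72 -12.51]
fr [  1.74 -12.93 -17.6 ]
```

Emit:
{"op": "play_rows", "data": {"moves": [[0.5, 0.1, 0.1, 0, 0, 0, 0], [0.3, 0, 0, 0, 0, 0, 0], [0, 0, 0, 0, 0, 0, 0]]}}

```text
t: 8.4
position: [0.6317, 0.2658, 0.0274]
ee_rot: [0.063, 1.57, -0.063]
wrist_force: [0.5, 0.2, 0.3]
width: 0.005
```

Emit:
{"op": "play_rows", "data": {"moves": [[0.2, 0, 0, 0, 0, 0, 0], [0.1, 0, 0, 0, 0, 0, 0], [0, 0, 0, 0, 0, 0, 0]]}}

```text
t: 8.78
position: [0.6324, 0.2657, 0.0255]
ee_rot: [0.064, 1.569, -0.063]
wrist_force: [-1.5, -0.8, 4.5]
width: 0.001
```

Emit:
{"op": "play_rows", "data": {"moves": [[0.1, 0, 0, 0, 0, 0, 0], [0, 0, 0, 0, 0, 0, 0]]}}

```text
t: 9.02
position: [0.6323, 0.2658, 0.0254]
ee_rot: [0.064, 1.569, -0.063]
wrist_force: [-2.8, -0.8, 10.2]
width: 0.0
```

Emit:
{"op": "play_rows", "data": {"moves": [[0, 0, 0, 0, 0, 0, 0], [-1, 0, 0, 0, 0, 0, 0], [-2, 0, 0, 0, 0, 0, 0], [0, -4.3, 0, 0, 0, 0, 0], [0, -4.3, 0, 0, 0, 0, 0], [0, -4.2, 0, 0, 0, 0, 0], [1.5, 0, 0, 0, 0, 0, 0], [0.5, 0, 0, 0, 0, 0, 0]]}}

```text
t: 10.02
position: [0.6215, 0.1382, 0.0331]
ee_rot: [0.064, 1.571, -0.064]
wrist_force: [-0.5, 0.4, -0.3]
width: 0.005
```

Emit:
{"op": "play_rows", "data": {"moves": [[0.4, 0, 0, 0, 0, 0, 0], [0, 0, 0, 0, 0, 0, 0], [0, 0, 0, 0, 0, 0, 0]]}}

```text
t: 10.4
position: [0.6219, 0.1389, 0.0297]
ee_rot: [0.063, 1.569, -0.063]
wrist_force: [-0.3, -0.4, -0.0]
width: 0.007
```

```bash
python3 st.py
```

```text
10.4 [0.6219 0.1389 0.0297] [-0.3  -0.41 -0.01] 0.007338225203923589
[[0.0, 0.08, 0.997], [0.0, 0.997, -0.08], [-1.0, 0.0, 0.0]]
fl [  0.46  12.64 -12.98]
fl [  1.26  12.82 -18.08]
bl [ 0.47 12.66 -0.18]
bl [ 1.27 12.85 -5.08]
br [ 0.47 -0.14 -0.15]
br [ 1.27 -0.35 -5.05]
fr [  0.46  -0.16 -12.95]
fr [  1.26  -0.37 -18.05]
```

Emit:
{"op": "play_rows", "data": {"moves": [[0.4, 0, 0, 0, 0, 0, 0], [0.15, 0, 0, 0, 0, 0, 0], [0, 0, 0, 0, 0, 0, 0]]}}

```text
t: 10.78
position: [0.6221, 0.1384, 0.0254]
ee_rot: [0.064, 1.569, -0.063]
wrist_force: [-0.7, 0.5, 6.7]
width: 0.005
```

Emit:
{"op": "play_rows", "data": {"moves": [[0.07, 0, 0, 0, 0, 0, 0], [0, 0, 0, 0, 0, 0, 0]]}}

```text
t: 11.02
position: [0.6222, 0.1384, 0.0254]
ee_rot: [0.064, 1.569, -0.063]
wrist_force: [-2.9, 0.8, 11.1]
width: 0.004
```

BR is firm. Now FR.

Emit:
{"op": "play_rows", "data": {"moves": [[0, 0, 0, 0, 0, 0, 0], [-1, 0, 0, 0, 0, 0, 0], [-2, 0, 0, 0, 0, 0, 0], [0, 0, -4.3, 0, 0, 0, 0], [0, 0, -4.3, 0, 0, 0, 0], [0, 0, -4.3, 0, 0, 0, 0], [1.5, 0, 0, 0, 0, 0, 0], [0.5, 0, 0, 0, 0, 0, 0]]}}

```text
t: 12.02
position: [0.4946, 0.1486, 0.0334]
ee_rot: [0.064, 1.568, -0.063]
wrist_force: [-0.1, 1.1, 0.4]
width: 0.006
```

Emit:
{"op": "play_rows", "data": {"moves": [[0.5, 0, 0, 0, 0, 0, 0], [0, 0, 0, 0, 0, 0, 0], [0, 0, 0, 0, 0, 0, 0]]}}

```text
t: 12.4
position: [0.4938, 0.1484, 0.0283]
ee_rot: [0.064, 1.569, -0.064]
wrist_force: [-1.0, 0.1, 0.1]
width: 0.003
```

```bash
python3 st.py
```

```text
12.4 [0.4938 0.1484 0.0283] [-0.98  0.06  0.08] 0.0030783765551920497
[[0.001, 0.081, 0.997], [0.0, 0.997, -0.081], [-1.0, 0.0, 0.001]]
fl [ 0.33 12.7  -0.16]
fl [ 1.13 12.89 -5.26]
bl [ 0.34 12.75 12.64]
bl [ 1.14 12.93  7.74]
br [ 0.34 -0.05 12.69]
br [ 1.14 -0.27  7.79]
fr [ 0.33 -0.1  -0.11]
fr [ 1.13 -0.31 -5.21]
```

Emit:
{"op": "play_rows", "data": {"moves": [[0.3, 0, 0, 0, 0, 0, 0], [0.1, 0, 0, 0, 0, 0, 0], [0, 0, 0, 0, 0, 0, 0]]}}

```text
t: 12.78
position: [0.4937, 0.1485, 0.0253]
ee_rot: [0.064, 1.568, -0.063]
wrist_force: [-1.0, -0.5, 8.2]
width: 0.005
```

Emit:
{"op": "play_rows", "data": {"moves": [[0.07, 0, 0, 0, 0, 0, 0], [0, 0, 0, 0, 0, 0, 0], [0, 0, 0, 0, 0, 0, 0]]}}

```text
t: 13.15
position: [0.4937, 0.1485, 0.0253]
ee_rot: [0.064, 1.568, -0.063]
wrist_force: [-1.2, -0.5, 13.2]
width: 0.002
```

Emit:
{"op": "play_rows", "data": {"moves": [[-1, 0, 0, 0, 0, 0, 0], [-3, 0, 0, 0, 0, 0, 0], [0, 4.3, -1.7, 0, 0, 0, 0], [0, 4.3, -1.7, 0, 0, 0, 0], [0, 4.3, -1.8, 0, 0, 0, 0], [0, 0, 0, 0, 0, 0, 0], [0, 0, 0, 0, 0, 0, 0]]}}

```text
t: 14.02
position: [0.4517, 0.2811, 0.0637]
ee_rot: [0.063, 1.57, -0.063]
wrist_force: [0.7, 0.4, 0.2]
width: 0.002
```

```bash
python3 st.py
python3 - <<'E'
from cell import get_image
import cv2
cv2.imwrite("pics/side3.png",cv2.resize(get_image("side")["frame"][150:300,210:400,::-1],None,fx=4,fy=4,interpolation=2))
E
```

```text
14.025 [0.4517 0.2811 0.0637] [0.7  0.42 0.21] 0.001583289486326349
[[-0.0, 0.08, 0.997], [-0.0, 0.997, -0.08], [-1.0, -0.0, -0.0]]
fl [ 3.87 -0.19  5.12]
fl [4.67 0.   0.02]
bl [ 3.87 -0.16 17.92]
bl [ 4.67  0.03 13.02]
br [  3.87 -12.96  17.95]
br [  4.67 -13.17  13.05]
fr [  3.87 -12.99   5.15]
fr [  4.67 -13.2    0.05]
```

View pics/side3.png

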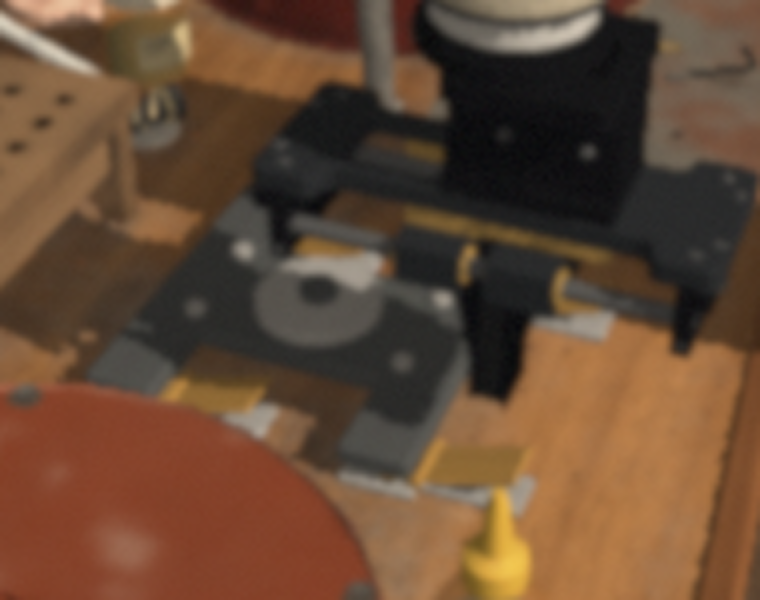

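Emit:
{"op": "play_rows", "data": {"moves": [[2, 0, 0, 0, 0, 0, 0], [1.8, 0, 0, 0, 0, 0, 0], [0.3, 0, 0, 0, 0, 0, 0], [0.3, 0, 0, 0, 0, 0, 0], [0, 0, 0, 0, 0, 0, 0]]}}

```text
t: 14.7
position: [0.4522, 0.281, 0.02]
ee_rot: [0.064, 1.569, -0.064]
wrist_force: [0.5, 0.8, 0.0]
width: 0.003
```

Emit:
{"op": "play_rows", "data": {"moves": [[0.2, 0, 0, 0, 0, 0, 0], [0.2, 0, 0, 0, 0, 0, 0], [0.2, 0, 0, 0, 0, 0, 0], [0.2, 0, 0, 0, 0, 0, 0], [0.1, 0, 0, 0, 0, 0, 0], [0, 0, 0, 0, 0, 0, 0]]}}

```text
t: 15.45
position: [0.4518, 0.2813, 0.0104]
ee_rot: [0.063, 1.57, -0.063]
wrist_force: [-1.0, 0.5, 0.5]
width: 0.007
```

```bash
python3 st.py|head -1
python3 - <<'E'
from cell import get_image
import cv2
cv2.imwrite("pics/side4.png",cv2.resize(get_image("side")["frame"][180:310,270:400,::-1],None,fx=5,fy=4.6,interpolation=2))
cv2.imwrite("pics/wr4.png",get_image("wrist")["frame"][:,:,::-1])
E
```

```text
15.45 [0.4518 0.2813 0.0104] [-0.99  0.5   0.47] 0.0071672970899695505
```

View pics/side4.png

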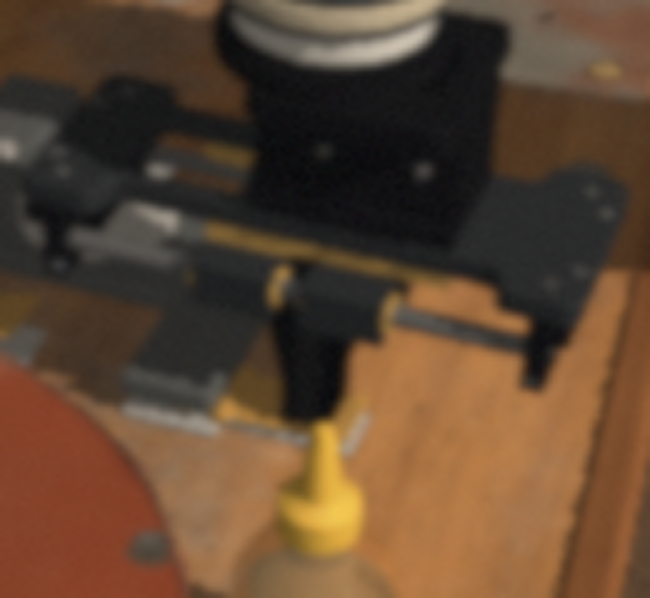

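View pics/wr4.png

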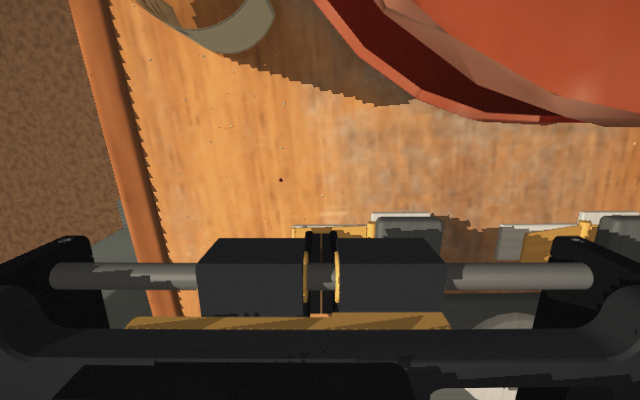

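Emit:
{"op": "play_rows", "data": {"moves": [[0.2, 0, 0, 0, 0, 0, 0], [0.2, 0, 0, 0, 0, 0, 0]]}}

```text
t: 15.8
position: [0.4527, 0.2815, 0.0072]
ee_rot: [0.064, 1.568, -0.063]
wrist_force: [-3.1, -1.0, 20.4]
width: 0.002
```

Emit:
{"op": "play_rows", "data": {"moves": [[0.05, 0, 0, 0, 0, 0, 0], [0, 0, 0, 0, 0, 0, 0]]}}

```text
t: 16.05
position: [0.4527, 0.2815, 0.0073]
ee_rot: [0.064, 1.568, -0.063]
wrist_force: [-1.5, 0.2, 10.3]
width: 0.002
```

Emit:
{"op": "play_rows", "data": {"moves": [[0.1, 0, 0, 0, 0, 0, 0], [0, 0, 0, 0, 0, 0, 0], [0, 0, 0, 0, 0, 0, 0]]}}

```text
t: 16.42
position: [0.4527, 0.2815, 0.0072]
ee_rot: [0.064, 1.567, -0.063]
wrist_force: [-2.4, -0.9, 18.1]
width: 0.005
```

Bottomed at 7 mm, at its stop. Lift straight up, then retreat toward the right for a clear view.

Emit:
{"op": "play_rows", "data": {"moves": [[-1, 0, 0, 0, 0, 0, 0], [-4, 0, 0, 0, 0, 0, 0], [-5, 0, 0, 0, 0, 0, 0], [-5, 0, 0, 0, 0, 0, 0], [-5, 0, 0, 0, 0, 0, 0], [0, -5.8, 0, 0, 0, 0, 0], [0, -5.8, 0, 0, 0, 0, 0], [0, -5.8, 0, 0, 0, 0, 0]]}}

```text
t: 17.42
position: [0.4376, 0.1064, 0.2053]
ee_rot: [0.062, 1.569, -0.063]
wrist_force: [1.9, 0.2, 0.3]
width: 0.009
```

Emit:
{"op": "play_rows", "data": {"moves": [[0, -5.8, 0, 0, 0, 0, 0], [0, -5.8, 0, 0, 0, 0, 0], [0, -5.8, 0, 0, 0, 0, 0], [0, -5.8, 0, 0, 0, 0, 0], [0, -5.8, 0, 0, 0, 0, 0], [0, 0, 0, 0, 0, 0, 0]]}}

```text
t: 18.18
position: [0.4148, -0.1858, 0.2052]
ee_rot: [0.067, 1.568, -0.07]
wrist_force: [-0.7, 0.2, 0.6]
width: 0.008
```

```bash
python3 st.py|head -1
python3 - <<'E'
from cell import get_image
import cv2,numpy as np
a=get_image("side")["frame"][180:300,210:400,::-1];b=get_image("top")["frame"][125:255,215:355,::-1]
a=cv2.resize(a,None,fx=4,fy=4,interpolation=2);cv2.imwrite("pics/side5.png",a);cv2.imwrite("pics/top5.png",cv2.resize(b,None,fx=4,fy=4,interpolation=2))
E
```

```text
18.175 [ 0.4148 -0.1858  0.2052] [-0.67  0.19  0.6 ] 0.007964422330738968
```

View pics/side5.png

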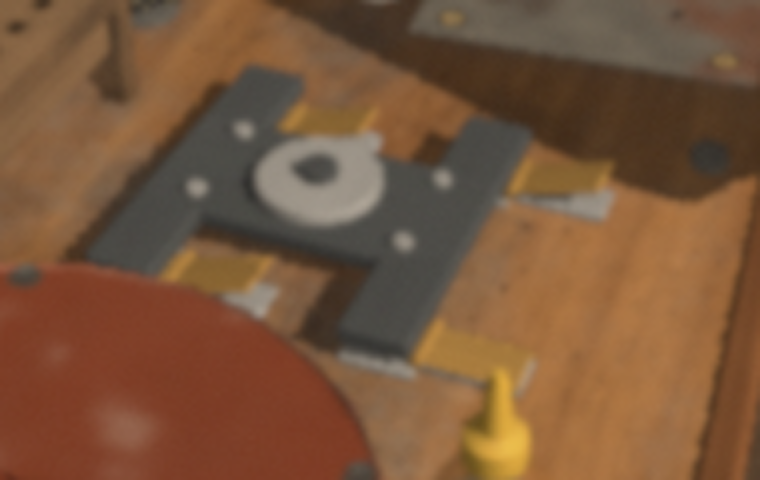

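View pics/top5.png

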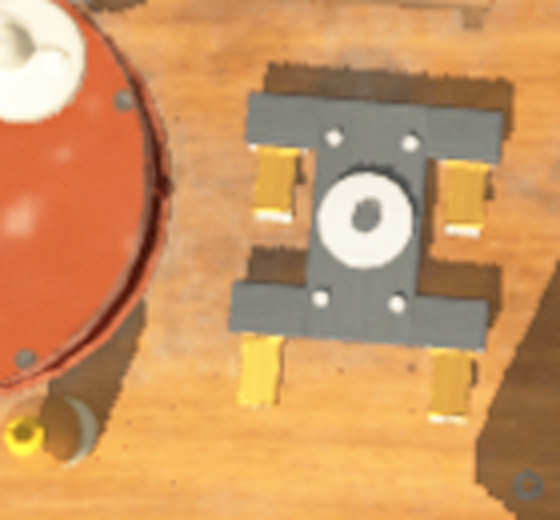

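FL's tongue lies flat (side crop around (475,350), grey strip under it now covered). The other three stand, and the plate, bottle and nut sit where they were.

```bash
python3 -c "
from cell import close_job
print(close_job())"
```

```text
the job is handed in; nothing more can be done
None
```

The front left foot is the one that gave, and I pressed only its shim tongue flat. The job was handed in at about 18 s of the 54 s allowed; no verdict was reported.

| Foot, in order pressed | What it did | Highest force seen |
|---|---|---|
| Front left | Sank about 3 mm at 4–5 N, then met a stop | 13.6 N |
| Back left | Firm, stayed at 25.4 mm | 10 N |
| Back right | Firm, stayed at 25.4 mm | 11 N |
| Front right | Firm, stayed at 25.3 mm | 13 N |

- **Above the 6–10 N range:** The front left, back right and front right presses went slightly over the stated range.
- **Tongue:** I pressed the front left tongue to its stop. The fingertip stayed at 7.2 mm under 18 N, against 7 mm when flat. Partway down, one reading showed only about 0.5 N where 5–7 N was expected, but the picture showed the finger on the tongue and the later readings agreed.
- **Last pictures:** The front left tongue is flat and the other three are standing. The plate, bottle and nut look unmoved, and the arm is clear of everything. I did not look closely at the hex key at the end; the arm never worked near it.
- **Not checked:** I did not press the front left foot again afterwards, so its being level and firm now rests on those pictures.

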